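Restart the compressor at the yellow-covered station

TASK

The workshop's air compressor has tripped: restart it at the control station with the yellow dust cover. Slide the yellow cover all the way open, press the green button under it fully in and let it go, then slide the cover fully shut again. Do not touch the station with the blue cover.

Things in the scene. Friction and masses are not known exactly. Their poses are not given: they have to be found in the camera images.
- yellow_station: The station to use: a grey box fixed to the bench, 190 (its x) x 110 (its y) mm, deck 28 mm above the bench. Aluminium rails along x at both edges of the deck, 84 mm apart, rise 18 mm above it. Between them a yellow cover slides along x over a green button. Origin: centre of the underside, on the bench; z up, turned about z only. Place and turn vary.
- yellow_cover (a joint): Opening of the yellow cover (m): 0 shut, 0.085 open stop; it moves along station -x. Plate 78 x 78 mm, top 43 mm above bench; in its middle an upright black grip tab, 12 (x) x 46 (y) mm, from 43 to 75 mm above bench, at station x = 42.5 mm minus the opening, y = 0. Button clear from 60 mm on. Starts at 0 to 0.015; about 2.5 N of friction, stays where left.
- yellow_button (a joint): Travel of the yellow-covered station's green button (m): 0 up, 0.006 fully in, straight down. Round cap 36 mm across, centred at station x = +42.5 mm, y = 0, right under the shut cover; its top is 36 mm above the bench when up. A spring returns it: 1.5 N to start it, 5 N fully in.
- blue_station: A second, fixed station of the same form and size but with a blue cover; it serves another machine and must not be touched. Origin: centre of its underside, on the bench; same axes. Either station may be the left one.
Things that resemble listed ones, but are neither listed nor needed, are in the scene too. What is shaped like the yellow_station but orange is not meant.

How it is judged (in metres and radians):
On the way, in this order (a step that is already met when the one before it is completed fails the run):
1. the yellow cover is slid open so that the button is clear (at least 60 mm), the button still up (value of joint yellow_cover above 0.06 m and value of joint yellow_button below 0.002 m), for 0.1 s.
2. the green button is pressed in (at least 4 mm of its 6 mm) with the cover open (value of joint yellow_button above 0.004 m and value of joint yellow_cover above 0.05 m), for 0.05 s.
At the end, for the whole second after the job is handed in: The yellow cover is shut again to within 12 mm and at rest, and the green button is up again (within 2 mm) (value of joint yellow_cover below 0.012 m and value of joint yellow_button below 0.002 m and velocity of joint yellow_cover between -0.01 and 0.01 m/s); the robot touches nothing.
It fails at once if the blue-covered station is touched by the robot (contact force between any of the fingers, the arm and blue_station above 0.5 N).
It also fails if it takes over 51 s, if anything falls off the work surface, if the arm or the gripper's body presses on something with over 40 N, if the wrist force passes 120 N, or if a joint passes its speed limit or range.

ROBOT

A 6-joint arm with a two-finger parallel gripper is mounted at the origin on the work surface. World frame = base frame: x ahead of the robot, y to its left, z up, the work surface at z = 0. Lengths are in mm, angles in degrees, forces in N, time in s.
With the tool pointing down it reaches from about 300 to 850 mm from the base axis. Payload 4.2 kg.
Tool frame: the origin (TCP) lies at the centre of the arm's flange, where the gripper is bolted on; the fingertips stand env.tips_ahead ahead of it and the grasp point (between the pads) lies 172 mm ahead of it (env.tips_ahead is the distance from the TCP to the fingertips, in mm); z points along the fingers, y is the direction in which the jaws open and shut (so a half turn about z gives the same grasp; the last joint's range is limited). The gripper opens to 91 mm and grips with 3 to 60 N. Pads are 32 mm wide; open, the fingers measure 118 mm over their backs; the gripper's body (76 mm by 178 mm) begins 60 mm behind the grasp point.
Start: joints at [69.5, 18.312, 89.639, -0, 72.044, -1.146], TCP at [190.559, 542.504, 404.776] pointing down, gripper open.
Joint ranges: [-177.97, 177.97], [-48.28, 115.42], [12.27, 149.76], [-77.06, 257.06], [2.81, 150.46], [-146.56, 146.56]. Speed limits (degrees/s): [147.25, 147.25, 180, 180, 180, 180].

INTERFACE

Orientations are given as [roll, pitch, yaw] about the fixed x, y, z axes, in that order (R = Rz(yaw) Ry(pitch) Rx(roll)).
In Python, from workcell import env gives the robot as it stands.
- The arm moves only by the tool servo_tool, never from a script. Its argument "series" is a list of rows, each a list of 7 numbers: the turn, a rotation vector about the tool's x, y, z in degrees, then the shift along the tool's x, y, z in cm, then the opening, from 0 (shut) to 1 (fully open). A call has exactly 10 rows; each row shifts and turns the commanded pose from where the row before left it, along the tool's axes as they then stand; what a row does not reach is not made up. A row lasts 1/8 s, in which the tool goes at most 62.5 mm and 10.7 degrees, less where a joint would pass 70% of its speed; a pose out of reach is approached as far as the arm can. A call with a gripper value outside its range is refused whole. The fingers move at their own pace and stop on an object; "newtons" is the grip in N (left out, the last holds). Time passes only in rows, so rows that do not move let the fingers close, or fill a call up. It gives the time, the measured TCP pose, the force and the opening at its end, in the units of the state.
- env.state(): the state, without advancing time (a new reading comes with each control period).
- env.grab_frame(name): name is "side" or "top" or "wrist"; returns (picture, depth): 384x512x3 uint8, red, green, blue; 384x512 float32, mm along the optical axis (not along the pixel's ray), 0 where there is no reading.
- env.camera_info(name): a dict with "vertical_fov" (degrees; the focal length in pixels is half the picture's height over the tangent of half this angle, whatever the lens; pixels are square), "cx", "cy" (the principal point, pixels), "k1" (the pictures are not rectified: a ray, as slopes to the right and down, at radius r is drawn at 1 + k1 r^2 times it, then the intrinsics apply), "R" (3x3) and "t" (3): a world point X has camera coordinates R X + t. Camera axes: x right, y down, z forward; pixel columns grow to the right and rows downward; lengths in mm; the calibration is good to about 2 mm. A picture is of the moment at which its call begins: read the wrist's pose just before it. camera_info takes no time and is no camera call; for the wrist camera it gives the pose at the moment of the call.
- env.job_done(): hands the job in, once; it reports no verdict.
Trained networks look in the newest picture that a camera, given by its name, has taken for a name from the list of things; names that differ only in an ending like _2 or _b are one class to them, and where a whole thing is asked for, a point or a joint stands for the part that bears it (a point fixed in the world has none). Each returns a list of dicts, best first, with "conf" (0 to 1); they miss things now and then, are a little off and sometimes report something else, mostly with a low value. They report only what shows in the picture. A call takes as long as a camera call. They do not tell look-alikes from the thing itself.
- env.silhouettes(camera, query): "pixels" (384x512 bool, what is visible of it) and "uv" ([column, row] in pixels, amid what is visible of it).
The state is a dict: "time_s": time; "qpos": joint angles; "qvel": joint speeds; "effort": joint torques, N m; "ee_pos": TCP position; "ee_rot": TCP orientation; "force": force on the tool from outside, world axes, zero at the start; "torque": the same for the moment, N m; "gripper_width": finger opening in mm.
Only numpy, scipy, OpenCV 4.12 (cv2) and the standard library are available. Lean on these libraries where they do the work, as an engineer would, in place of code of your own. Each camera call takes 0.05 s, during which the arm holds its last target.

## Working session

There is one attempt and no reset: what is moved stays moved. The work goes in short steps, Python scripts to look and compute and a tool call to move; the robot and the scene stay as the last step left them, time stands still between calls to the robot, and variables do not carry over. Pictures are saved under pics/ and viewed, and the job is handed in when it is done.

Besides the shell and the picture viewer there is one more tool, called after "Request:" as name([rows], argument=value, ...), one row to a line, values as JSON. servo_tool: Moves the arm, as the interface text tells. Its arguments: {"type":"object","properties":{"series":{"type":"array"},"newtons":{"type":"number"}},"required":["series"]}

```bash
ls; mkdir -p pics
python3 - <<'E'
from workcell import env
import cv2,numpy as np
print(env.state()); print(env.tips_ahead)
for c in ["top","side"]:
    p,d=env.grab_frame(c); cv2.imwrite(f"pics/{c}1.png",p[:,:,::-1]); np.savez(f"{c}1.npz",p=p,d=d)
    i=env.camera_info(c); print(c,i)
    for q in ["yellow_station","yellow_cover","blue_station"]:
        for r in env.silhouettes(c,q): print(q,r["conf"],r["uv"],r["pixels"].sum())
E
```

```text
pics
{'time_s': 0.0, 'qpos': array([ 6.94994448e+01,  1.83503300e+01,  8.97063220e+01, -5.77564591e-04,
        7.20429109e+01, -1.14663909e+00]), 'qvel': array([ 0.00625944,  0.06398858,  0.05229306,  0.09012795,  0.00420311,
       -0.06105862]), 'effort': array([-9.02865977e-04, -4.12470031e+01, -2.31975961e+01,  7.28112459e-02,
        4.56975179e-02, -1.38709120e-04]), 'ee_pos': array([190.504099  , 542.34417589, 403.933699  ]), 'ee_rot': array([-1.79900446e+02, -1.44337198e-03,  1.60646261e+02]), 'force': array([ 0.23438066, -0.23508105,  0.14802709]), 'torque': array([-0.04882161,  0.0214108 ,  0.05374855]), 'gripper_width': 91.37220746720652}
190.8
top {'vertical_fov': 50.80283632905117, 'cx': 255.35772736088416, 'cy': 192.5117347457159, 'k1': -0.0262121759577254, 'R': array([[-0.009326  , -0.99994973,  0.00368383],
       [-0.99722202,  0.00902817, -0.07393739],
       [ 0.07390041, -0.00436314, -0.99725608]]), 't': array([  9.81141754, 473.66142112, 745.33364727])}
yellow_station 0.75 [155.1, 285.9] 6570
yellow_station 0.62 [153.9, 143.3] 6106
yellow_cover 0.87 [145.0, 123.5] 1679
yellow_cover 0.72 [140.2, 265.8] 1899
yellow_cover 0.71 [300.2, 246.6] 1833
blue_station 0.84 [346.1, 125.2] 5861
side {'vertical_fov': 46.299714284800544, 'cx': 260.86211871406306, 'cy': 187.71120126186474, 'k1': -0.029111187479461894, 'R': array([[-0.93869719, -0.34468997,  0.00603387],
       [-0.25400889,  0.67969918, -0.68810502],
       [ 0.23308168, -0.64745491, -0.72558602]]), 't': array([448.97169148, 175.44633431, 852.89617929])}
yellow_station 0.87 [335.0, 196.7] 4437
yellow_station 0.82 [314.6, 315.3] 7443
yellow_station 0.7 [182.5, 266.2] 6170
yellow_cover 0.76 [291.4, 308.6] 1859
yellow_cover 0.7 [314.5, 186.2] 939
yellow_cover 0.55 [159.4, 258.1] 1441
blue_station 0.66 [239.6, 145.5] 3249
```

View pics/top1.png

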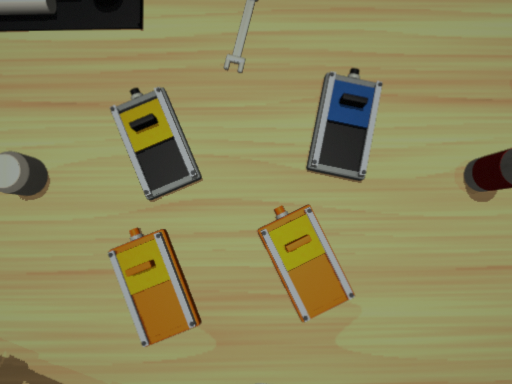

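View pics/side1.png

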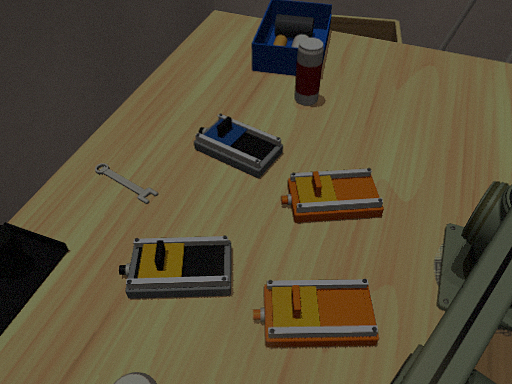

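The target is the grey station with the yellow cover: top image around (155,145), side image around (180,266). The orange ones at top (155,286) and (305,262) are decoys, and the blue one is at (346,125). Now I'll measure the target's pose.

```bash
cat > h.py <<'E'
import numpy as np,cv2
from workcell import env
def world(d,i):
    h,w=d.shape; f=h/2/np.tan(np.radians(i["vertical_fov"]/2))
    K=np.array([[f,0,i["cx"]],[0,f,i["cy"]],[0,0,1]])
    u,v=np.meshgrid(np.arange(w),np.arange(h))
    n=cv2.undistortPoints(np.stack([u,v],-1).reshape(-1,1,2).astype(float),K,np.array([i["k1"],0,0,0,0.])).reshape(h,w,2)
    P=np.dstack([n[...,0]*d,n[...,1]*d,d])
    return (P-i["t"])@i["R"]
E
python3 - <<'E'
from h import *
for c,(u0,u1,v0,v1) in {"top":(90,220,75,215),"side":(105,245,225,305)}.items():
    z=np.load(c+"1.npz"); W=world(z["d"],env.camera_info(c)); p=z["p"].astype(int)
    m=np.zeros(z["d"].shape,bool); m[v0:v1,u0:u1]=1; m&=z["d"]>0
    Z=W[...,2]
    print(c,"bench z",np.median(Z[m&(Z<12)]))
    body=m&(Z>22)&(Z<55)
    n,l,s,_=cv2.connectedComponentsWithStats(body.astype(np.uint8)); k=1+np.argmax(s[1:,4]); body=l==k
    print("rect all",cv2.minAreaRect(W[body][:,:2].astype(np.float32)))
    rail=m&(Z>43)&(Z<50)&(p.min(2)>90)
    print("rail",rail.sum(),cv2.minAreaRect(W[rail][:,:2].astype(np.float32)),np.median(Z[rail]))
    yel=m&(p[...,0]>130)&(p[...,2]<60)&(p[...,1]>90)&(Z>35)&(Z<52)
    print("yel",yel.sum(),W[yel].mean(0),cv2.minAreaRect(W[yel][:,:2].astype(np.float32)))
    tab=m&(Z>65)&(Z<85)
    print("tab",tab.sum(),W[tab].mean(0),cv2.minAreaRect(W[tab][:,:2].astype(np.float32)))
E
```

```text
top bench z -0.021054629471828526
rect all ((579.2628784179688, 198.65744018554688), (211.51547241210938, 110.74116516113281), 22.732620239257812)
rail 1111 ((570.5318603515625, 194.90322875976562), (181.16529846191406, 100.5399398803711), 22.69558334350586) 45.8736292088583
yel 1254 [598.18321885 205.90107029  42.91810388] ((599.2657470703125, 207.07131958007812), (77.51051330566406, 75.68806457519531), 22.860286712646484)
tab 211 [599.16269452 206.37201352  73.59494002] ((599.9166870117188, 207.2045135498047), (12.51425552368164, 46.48249053955078), 21.557411193847656)
side bench z 0.5501071244984967
rect all ((577.5340576171875, 200.00259399414062), (208.47555541992188, 108.63322448730469), 22.943395614624023)
rail 834 ((569.60791015625, 193.49172973632812), (178.88790893554688, 102.51953125), 22.929750442504883) 46.43452707341997
yel 2 [611.46453707 222.29166631  43.35968676] ((611.4645385742188, 222.2916717529297), (49.125938415527344, 0.0), 167.44076538085938)
tab 180 [596.40366245 208.3688663   74.09769139] ((597.8099365234375, 206.835693359375), (12.37629222869873, 46.614532470703125), 22.90575408935547)
```

Request:
servo_tool([
  [0,0,0,-4.97,-1.81,0,1],
  [0,0,0,-4.97,-1.81,0,1],
  [0,0,0,-4.97,-1.81,0,1],
  [0,0,0,-4.97,-1.81,0,1],
  [0,0,0,-4.97,-1.81,0,1],
  [0,0,0,-4.97,-1.81,0,1],
  [0,0,0,-4.97,-1.81,0,1],
  [0,0,0,-4.97,-1.81,0,1],
  [0,0,0,-4.97,-1.81,0,1],
  [0,0,0,-4.97,-1.81,0,1],
], newtons=15)

```text
time_s: 1.65
ee_pos: [600.7, 205.7, 404.8]
ee_rot: [180.0, 0.0, 160.6]
force: [-0.6, 1.0, -0.3]
gripper_width: 91.2
```

Request:
servo_tool([
  [0,0,6,0,0,1,0.8],
  [0,0,6,0,0,1,0.7],
  [0,0,6,0,0,1,0.7],
  [0,0,6,0,0,1,0.7],
  [0,0,6,0,0,1,0.7],
  [0,0,6,0,0,1,0.7],
  [0,0,6,0,0,1,0.7],
  [0,0,5.85,0,0,1,0.7],
  [0,0,0,0,0,0,0.7],
  [0,0,0,0,0,0,0.7],
])

```text
time_s: 2.9
ee_pos: [599.6, 207.1, 325.2]
ee_rot: [180.0, -0.0, 112.9]
force: [-0.5, 0.4, -0.7]
gripper_width: 63.8
```

Run:
```python
from h import *
s=env.state(); print(s["time_s"],s["ee_pos"],s["ee_rot"],s["force"],s["qpos"],s["gripper_width"])
i=env.camera_info("wrist");p,d=env.grab_frame("wrist"); cv2.imwrite("pics/w1.png",p[:,:,::-1])
W=world(d,i);Z=W[...,2];p=p.astype(int)
tab=(d>0)&(Z>68)&(Z<82)&(abs(W[...,0]-599)<45)&(abs(W[...,1]-207)<45)&(p.max(2)<90)
print(tab.sum(),W[tab].mean(0),cv2.minAreaRect(W[tab][:,:2].astype(np.float32)))
yel=(d>0)&(p[...,0]>110)&(p[...,2]<70)&(p[...,1]>80)&(Z>35)&(Z<52)&(abs(W[...,0]-599)<60)&(abs(W[...,1]-207)<60)
print(yel.sum(),cv2.minAreaRect(W[yel][:,:2].astype(np.float32)))
```

```text
2.9 [599.62803463 207.07695556 325.1582958 ] [ 1.79958544e+02 -2.03541587e-04  1.12879123e+02] [-0.48217946  0.38209986 -0.70608988] [ 1.80123964e+01  2.67792562e+01  8.81486696e+01  4.10342867e-03
  6.50307846e+01 -4.86845718e+00] 63.81789970681043
681 [598.44045409 207.36196677  73.24834208] ((599.0108032226562, 206.63232421875), (11.220664978027344, 45.1368408203125), 22.629575729370117)
5308 ((599.6654052734375, 204.22341918945312), (77.75326538085938, 80.32447052001953), 22.436206817626953)
```

The tab measures (599,207), agreeing with the top view, and the TCP is right above it. I'll descend and grip.

Request:
servo_tool([
  [0,0,0,0,0,2,0.7],
  [0,0,0,0,0,2,0.7],
  [0,0,0,0,0,2,0.7],
  [0,0,0,0,0,1.5,0.7],
  [0,0,0,0,0,1,0.7],
  [0,0,0,0,0,0,0.4],
  [0,0,0,0,0,0,0],
  [0,0,0,0,0,0,0],
  [0,0,0,0,0,0,0],
  [0,0,0,0,0,0,0],
], newtons=15)

```text
time_s: 4.2
ee_pos: [599.5, 207.0, 240.0]
ee_rot: [180.0, -0.0, 112.8]
force: [-0.3, -0.2, -0.4]
gripper_width: 16.7
```

Request:
servo_tool([
  [0,0,0,0,0,0,0],
  [0,0,0,0,0,0,0],
  [0,0,0,0,-0.5,0,0],
  [0,0,0,0,-1,0,0],
  [0,0,0,0,-1.2,0,0],
  [0,0,0,0,-1.2,0,0],
  [0,0,0,0,-1.2,0,0],
  [0,0,0,0,-1.2,0,0],
  [0,0,0,0,-0.7,0,0],
  [0,0,0,0,-0.3,0,0],
])

```text
time_s: 5.45
ee_pos: [531.7, 178.7, 239.9]
ee_rot: [180.0, -0.0, 112.8]
force: [1.5, 2.8, 0.9]
gripper_width: 11.8
```

Run:
```python
from h import *
s=env.state(); print(s["time_s"],s["ee_pos"],s["force"],s["torque"],s["gripper_width"])
p,d=env.grab_frame("side"); cv2.imwrite("pics/s2.png",cv2.resize(p[180:350,60:310,::-1],None,fx=3,fy=3))
```

```text
5.45 [531.7362524  178.73825648 239.89617674] [1.4607366  2.77362254 0.85110964] [ 0.57808164 -0.22411331 -0.22129914] 11.786846230626947
```

View pics/s2.png

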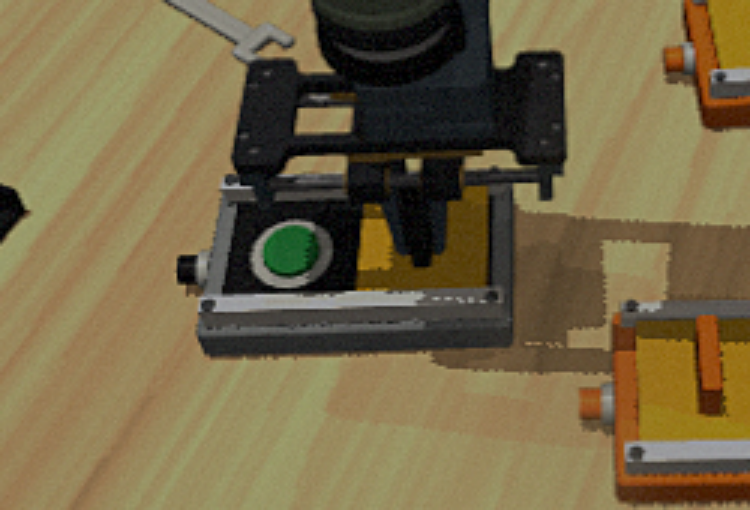

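The picture shows the cover open and the green button clear at about (290,250) in the crop. I'll nudge the cover to the stop, release, rise and move over the button with the fingers shut.

Request:
servo_tool([
  [0,0,0,0,-0.3,0,0],
  [0,0,0,0,0,0,0],
  [0,0,0,0,0.2,0,0.4],
  [0,0,0,0,0,0,0.4],
  [0,0,0,0,0,0,0.4],
  [0,0,0,0,0,-1,0.4],
  [0,0,0,0,0,-2,0.4],
  [0,0,0,0,0,-2,0.4],
  [0,0,0,0,0,0,0.4],
  [0,0,0,0,0,0,0.4],
])

```text
time_s: 6.75
ee_pos: [531.0, 178.2, 289.4]
ee_rot: [-180.0, -0.0, 112.8]
force: [-0.3, -1.1, -0.0]
gripper_width: 36.5
```

Run:
```python
from h import *
s=env.state(); print(s["time_s"],s["ee_pos"],s["force"],s["gripper_width"])
for c in ["wrist","top"]:
    i=env.camera_info(c);p,d=env.grab_frame(c); cv2.imwrite(f"pics/{c}3.png",p[:,:,::-1])
    W=world(d,i);Z=W[...,2];p=p.astype(int)
    near=(d>0)&(abs(W[...,0]-570)<110)&(abs(W[...,1]-195)<80)
    tab=near&(Z>66)&(Z<80)&(p.max(2)<90)
    g=near&(p[...,1]>1.5*p[...,0])&(p[...,1]>60)&(p[...,1]>1.3*p[...,2])
    for n,m in(("tab",tab),("green",g)):
        if m.sum()>20: print(c,n,m.sum(),np.median(W[m],0),cv2.minAreaRect(W[m][:,:2].astype(np.float32)))
```

```text
6.75 [530.98201848 178.24114471 289.41465112] [-0.33104606 -1.11769376 -0.04679321] 36.537263983845236
wrist tab 844 [527.79074542 181.84818423  73.29355973] ((528.5330810546875, 180.39329528808594), (11.767004013061523, 39.32664489746094), 22.474775314331055)
wrist green 1059 [605.64438098 212.40680225  34.28589926] ((582.7030639648438, 210.17701721191406), (85.28431701660156, 33.11300277709961), 0.3093630075454712)
```

View pics/wrist3.png

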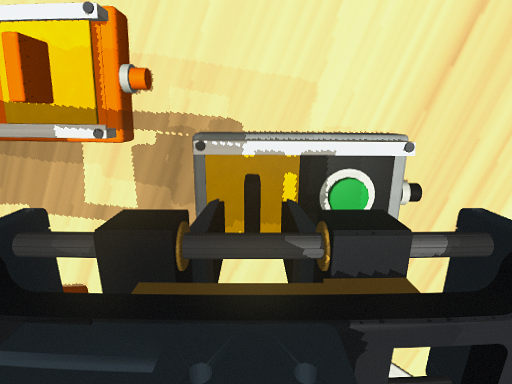

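The wrist image shows the cover fully open with its tab between the fingers, and the green button at (348,193). Next I'll go over the button, shut the fingers and come down to just above the cap.

Request:
servo_tool([
  [0,0,0,0,1,0,0.4],
  [0,0,0,0,2,0,0],
  [0,0,0,0,2,0,0],
  [0,0,0,0,2,0,0],
  [0,0,0,0,1,0,0],
  [0,0,0,0,0.5,1.4,0],
  [0,0,0,0,0,2,0],
  [0,0,0,0,0,1.5,0],
  [0,0,0,0,0,0.8,0],
  [0,0,0,0,0,0,0],
])

```text
time_s: 8.1
ee_pos: [609.4, 211.2, 232.1]
ee_rot: [-179.9, -0.0, 112.8]
force: [-0.9, -0.2, 0.6]
gripper_width: 0.4
```

Run:
```python
from h import *
s=env.state(); print(s["time_s"],s["ee_pos"],s["force"],s["gripper_width"])
p,d=env.grab_frame("side"); cv2.imwrite("pics/s4.png",cv2.resize(p[180:350,60:310,::-1],None,fx=3,fy=3))
```

```text
8.1 [609.4144422  211.19743141 232.07473156] [-0.88113777 -0.23204616  0.56154971] 0.4427762245317426
```

View pics/s4.png

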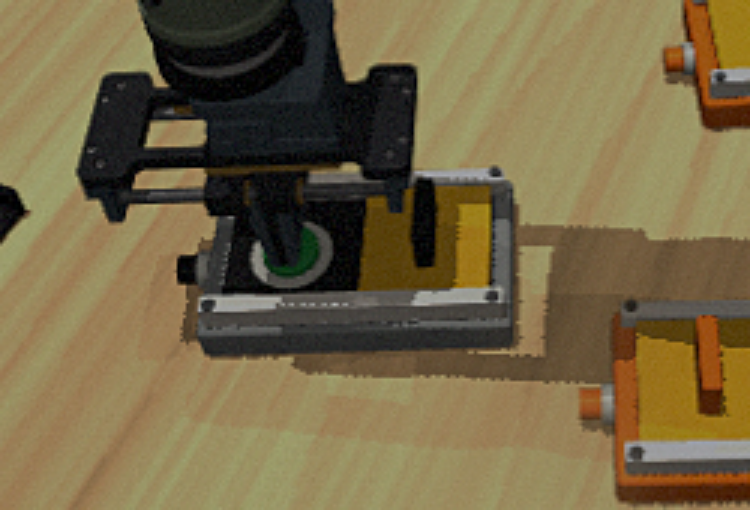

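The fingers are over the cap, just above it. Press down 11.5 mm to tips at about 29.8, with the cap's full-in height at 30.

Request:
servo_tool([
  [0,0,0,0,0,0.4,0],
  [0,0,0,0,0,0.2,0],
  [0,0,0,0,0,0.2,0],
  [0,0,0,0,0,0.1,0],
  [0,0,0,0,0,0.1,0],
  [0,0,0,0,0,0.1,0],
  [0,0,0,0,0,0.05,0],
  [0,0,0,0,0,0,0],
  [0,0,0,0,0,0,0],
  [0,0,0,0,0,0,0],
])

```text
time_s: 9.4
ee_pos: [609.7, 211.3, 221.4]
ee_rot: [180.0, -0.0, 112.8]
force: [-0.7, -0.5, 4.2]
gripper_width: 0.3
```

Request:
servo_tool([
  [0,0,0,0,0,0.1,0],
  [0,0,0,0,0,0.1,0],
  [0,0,0,0,0,0,0],
  [0,0,0,0,0,0,0],
  [0,0,0,0,0,0,0],
  [0,0,0,0,0,0,0],
  [0,0,0,0,0,0,0],
  [0,0,0,0,0,0,0],
  [0,0,0,0,0,0,0],
  [0,0,0,0,0,0,0],
])

```text
time_s: 10.65
ee_pos: [609.6, 211.3, 221.0]
ee_rot: [179.9, 0.0, 112.8]
force: [-2.4, -0.7, 13.4]
gripper_width: 0.2
```

The force has climbed to 13.4 N, past the 5 N spring load, so the button is at its end stop. I'll rise and go back over the tab.

Request:
servo_tool([
  [0,0,0,0,0,-1,0],
  [0,0,0,0,0,-2,0],
  [0,0,0,0,0,-2,0],
  [0,0,0,0,0,-2,0.5],
  [0,0,0,0,-2,0,0.5],
  [0,0,0,0,-2,0,0.5],
  [0,0,0,0,-2,0,0.5],
  [0,0,0,0,-2,0,0.5],
  [0,0,0,0,-0.5,0,0.5],
  [0,0,0,0,0,0,0.5],
])

```text
time_s: 11.9
ee_pos: [531.5, 178.4, 289.1]
ee_rot: [180.0, -0.0, 112.8]
force: [0.4, -0.2, 1.2]
gripper_width: 45.8
```

Run:
```python
from h import *
s=env.state(); print(s["time_s"],s["ee_pos"],s["force"],s["gripper_width"])
p,d=env.grab_frame("side"); cv2.imwrite("pics/s5.png",cv2.resize(p[180:350,60:310,::-1],None,fx=3,fy=3))
i=env.camera_info("side");W=world(d,i)
m=(d>0)&(abs(W[...,0]-609)<20)&(abs(W[...,1]-211)<20)&(p[...,1]>1.4*p[...,0].astype(float))&(p[...,1]>70)
print(m.sum(),np.median(W[m],0))
```

```text
11.9 [531.46217299 178.43783746 289.1124828 ] [ 0.44710409 -0.17005133  1.19821896] 45.77952701313452
227 [607.71710385 210.65168354  36.32306071]
```

View pics/s5.png

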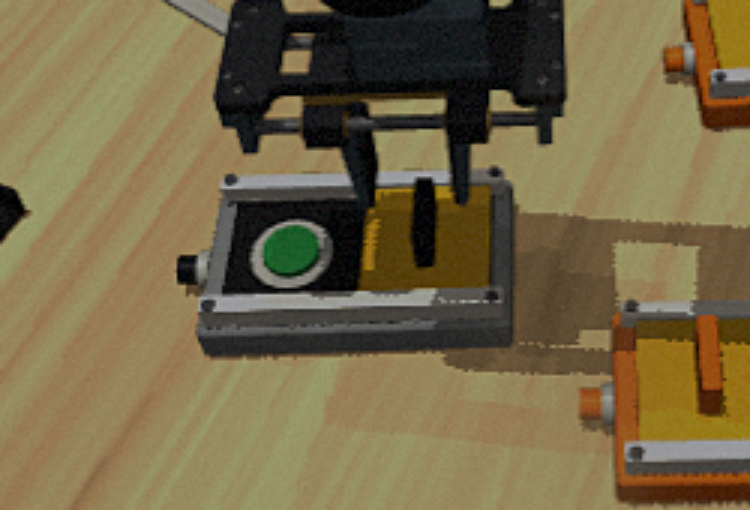

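The button is back up, with its top at about 36 mm, and the open fingers straddle the tab at crop (425,220). I'll descend, grip, then slide the cover shut.

Request:
servo_tool([
  [0,0,0,0,0,2,0.5],
  [0,0,0,0,0,2,0.5],
  [0,0,0,0,0,0.9,0.5],
  [0,0,0,0,0,0,0],
  [0,0,0,0,0,0,0],
  [0,0,0,0,0,0,0],
  [0,0,0,0,0,0,0],
  [0,0,0,0,0,0,0],
  [0,0,0,0,0,0,0],
  [0,0,0,0,0,0,0],
])

```text
time_s: 13.2
ee_pos: [531.2, 178.3, 240.8]
ee_rot: [180.0, -0.0, 112.8]
force: [-2.0, -1.5, 5.7]
gripper_width: 11.9
```

Request:
servo_tool([
  [0,0,0,0,0.5,0,0],
  [0,0,0,0,1,0,0],
  [0,0,0,0,1.2,0,0],
  [0,0,0,0,1.2,0,0],
  [0,0,0,0,1.2,0,0],
  [0,0,0,0,1.2,0,0],
  [0,0,0,0,1.1,0,0],
  [0,0,0,0,0.6,0,0],
  [0,0,0,0,0.3,0,0],
  [0,0,0,0,0.1,0,0],
])

```text
time_s: 14.45
ee_pos: [608.8, 210.7, 240.8]
ee_rot: [-180.0, 0.0, 112.8]
force: [-3.4, -1.3, 5.2]
gripper_width: 12.1
```

Request:
servo_tool([
  [0,0,0,0,0.2,0,0],
  [0,0,0,0,0,0,0],
  [0,0,0,0,-0.1,0,0.5],
  [0,0,0,0,0,0,0.5],
  [0,0,0,0,0,0,0.5],
  [0,0,0,0,0,0,0.5],
  [0,0,0,0,0,-2,0.5],
  [0,0,0,0,0,-4,0.5],
  [0,0,0,0,0,-4,0.5],
  [0,0,0,0,0,0,0.5],
])

```text
time_s: 15.7
ee_pos: [610.4, 211.6, 344.1]
ee_rot: [179.5, 0.0, 112.8]
force: [-0.3, 0.9, -0.7]
gripper_width: 45.6
```

Request:
servo_tool([
  [0,0,0,0,-3,0,0.5],
  [0,0,0,0,-4,0,0.5],
  [0,0,0,0,-4,0,0.5],
  [0,0,0,0,-4,0,0.5],
  [0,0,0,0,-3,0,0.5],
  [0,0,0,0,0,0,0.5],
  [0,0,0,0,0,0,0.5],
  [0,0,0,0,0,0,0.5],
  [0,0,0,0,0,0,0.5],
  [0,0,0,0,0,0,0.5],
])

```text
time_s: 16.95
ee_pos: [444.1, 141.7, 340.1]
ee_rot: [-180.0, -0.0, 112.8]
force: [1.1, -0.5, -0.9]
gripper_width: 45.4
```

Run:
```python
from h import *
s=env.state(); print(s["time_s"],s["ee_pos"],s["force"],s["gripper_width"],abs(s["qvel"]).max())
for c in ["side","top"]:
    p,d=env.grab_frame(c); cv2.imwrite(f"pics/{c}6.png",p[:,:,::-1])
    W=world(d,env.camera_info(c));Z=W[...,2]
    m=(d>0)&(abs(W[...,0]-600)<60)&(abs(W[...,1]-207)<45)&(Z>66)&(Z<80)
    if m.sum(): 
        r=cv2.minAreaRect(W[m][:,:2].astype(np.float32)); a=np.radians(22.8); e=np.array(r[0])-[569.9,194.4]
        print(c,m.sum(),r,"opening",42.5-e@[np.cos(a),np.sin(a)])
```

```text
16.95 [444.05260319 141.70017233 340.07753527] [ 1.11939076 -0.47490528 -0.86876344] 45.424459587605035 0.18526878261924876
side 179 ((607.3626708984375, 210.02081298828125), (12.382824897766113, 47.11245346069336), 21.82306480407715) opening 1.911235632631147
top 147 ((611.850341796875, 204.32687377929688), (12.35676383972168, 32.05589294433594), 23.50253677368164) opening -0.019292613302233974
```

View pics/side6.png

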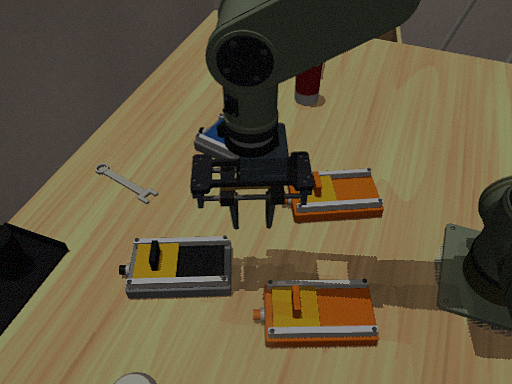

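The side image shows the cover shut at (155,260) and the arm standing clear. Both cameras put the opening at 0–2 mm, so I'll hand in.

```bash
python3 -c "
from workcell import env
print(env.job_done())"
```

```text
the job is handed in; nothing more can be done
None
```

I restarted the compressor at the grey station with the yellow cover. I slid the cover to its open stop, pressed the green button in and released it, then slid the cover shut. The job is handed in at about 17 s of the 51 s limit; no verdict was reported.

- **Button:** the force rose to 13.4 N, well past the 5 N spring load, so it was against its end stop. After release its top measured about 36 mm above the bench, which is fully up. It could not be seen once the cover was shut.
- **Cover:** its final opening measured 1.9 mm (side camera) and 0.0 mm (top camera). They disagree by 2 mm, which is within the calibration and well under the 12 mm limit. Part of the tab was hidden from the top camera.
- **Arm:** it ended clear of everything, and the remaining force reading was within noise. I kept well away from the blue station.
- **Unexplained:** the wrist read an upward force of 5–6 N while gripping the tab for closing. I did not find out why; it was gone after release.

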